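# Latch the loaded cap plate onto a hand capsule filler

## Task

Close the batch in the capsule filler: pick the loaded cap plate up by its handle, turn it to match the filler, and lower it so that both guide pins enter its two holes at once (thick pin in the wide hole). The carriage with the pins floats several millimetres, so feel for them; then press the plate straight down, firmly but without slamming or forcing it, until the spring catches at both ends have snapped over it, and let go. Leave the bottles and medicine boxes round about where they are.

Things in the scene. Friction and masses are not known exactly. Their poses are not given: they have to be found in the camera images.
- filler: Hand capsule filler fixed to the worktop: blue base 166 x 262 mm. Origin: centre of its underside, on the worktop; y along its long side towards the thick pin, x across. On it a silver carriage with pins, bed and catches FLOATS: it stands up to 7 mm off centre along x and along y (never turned), stays where left, moves under 2 to 3 N. The reported pose is the base's and does not show the float.
- mid_thick_pin (a point): Where the tip of the thick steel guide pin would be if the carriage were centred (the true pin is up to 7 mm off along x and along y): y = +78 mm, 64 mm above the worktop. Pin 10 mm thick, upright, with a flat-tipped stepped nose that finds its hole only when about 2 mm off or less. Axes as the filler's.
- mid_thin_pin (a point): The same for the thin guide pin: y = -78 mm, tip 64 mm above the worktop, 8 mm thick, the same nose. Both pins are off by the same float. Axes as the filler's.
- mid_bed (a point): Centre of the top of the white bed of capsule holes (110 x 130 mm), 46 mm above the worktop, if the carriage were centred. Springs push the bed up: 8 N at first, about 12 N when 5 mm down; it stops 9 mm down. Axes as the filler's.
- mid_left_catch (a point): Tip of the hooked nose of the sprung steel catch beyond the thick pin (y = +94 mm), underside 46 mm above the worktop, if the carriage were centred. Its sloping top rises to 60 mm; a plate tongue coming down pushes it outward and it snaps over the tongue. About 20 N straight down on the middle of the plate passes both catches. Axes as the filler's.
- mid_right_catch (a point): The same for the like catch beyond the thin pin, at y = -94 mm. Axes as the filler's.
- cap_plate: Loose aluminium plate, 0.3 kg, 110 mm (x) x 174 mm (y) x 10 mm, with a tongue 5 mm thick at each end (194 mm over all); orange caps on top. Origin: centre of its underside. Through holes: 11 mm at y = +78 mm (red dot beside it) for the thick pin, 9 mm at y = -78 mm for the thin one; y must match the filler's y. Underside 41 mm above the worktop when latched, 43 mm or more before.
- plate_handle (a point): The middle of the plate's bridge handle: a black bar 13 mm wide (x), 13 mm high and 96 mm long (along the plate's y), its centre line 40 mm above the plate's underside, on two posts 38 mm either side of the middle; free to grip from above across x. Axes as the plate's.
- plate_left_end (a point): Point on the plate's underside, 90 mm from its middle towards +y (the 11 mm hole's end). Axes as the plate's.
- plate_right_end (a point): Point on the plate's underside, 90 mm from its middle towards -y (the 9 mm hole's end). Axes as the plate's.
- tall_bottle: Bystander: white tablet bottle, 37 mm across and 82 mm tall, standing at the back left; origin at the centre of its foot.
- banded_bottle: Bystander: smaller white tablet bottle with a teal band, 28 mm across and 61 mm tall, near the tall one; origin at the centre of its foot.
- green_box: Bystander: green and white medicine box, 35 x 90 x 52 mm, to the right of the filler; origin at the centre of its underside.
- orange_box: Bystander: white and orange medicine box, 62 x 118 x 26 mm, lying on another like it at the back; origin at the centre of its underside.
- blue_box: Bystander: white and blue medicine box, 50 x 105 x 30 mm, lying on the left; origin at the centre of its underside.

How it is judged:
By the outcome, as a careful person would: the job done as asked, in the order asked, and still so for the second after the job is handed in, with the robot touching nothing.
It also fails if it takes over 72 s, if anything falls off the work surface, if the arm or the gripper's body presses on something with over 40 N, if the wrist force passes 120 N, or if a joint passes its speed limit or range.

## Robot

A 6-joint arm with a two-finger parallel gripper is mounted at the origin on a cart in front of the work surface, level with it; the furniture and walls round the work are solid. World frame = base frame: x ahead of the robot, y to its left, z up, the work surface at z = 0. Lengths are in mm, angles in rad, forces in N, time in s.
With the tool pointing down it reaches from about 325 to 1000 mm from the base axis. Payload 5.1 kg.
Tool frame: the origin (TCP) lies on the centre line of the jaws, within the pads' length; the fingertips stand 11 mm ahead of it and the grasp point (between the pads) lies 8 mm behind it; z points along the fingers, y is the line along which they close (so a half turn about z gives the same grasp; the last joint's range is limited). The gripper opens to 85 mm and grips with 20 to 120 N. Pads are 22 mm wide; open, the fingers measure 114 mm over their backs; the gripper's body (76 mm by 85 mm) begins 54 mm behind the grasp point. The pads swing forward as they close: fully open they stand 13 mm farther back than shut.
Start: joints at [1.123, 0.124, 1.65, -0, 1.367, -0.083], TCP at [231.915, 607.207, 242.322] pointing down, gripper open.
Joint ranges: [-2.61, 2.61], [-1.02, 2.33], [0.03, 2.71], [-1.35, 4.49], [0.32, 2.68], [-2.91, 2.91]. Speed limits (rad/s): [2.57, 2.57, 3.14, 3.14, 3.14, 3.14].

## Interface

Orientations are given as [roll, pitch, yaw] about the fixed x, y, z axes, in that order (R = Rz(yaw) Ry(pitch) Rx(roll)).
In Python, from plant import manip gives the robot as it stands.
- The arm moves only by the shell command python3 steer.py 'ROWS' [OPENING] [FORCE]. ROWS is a JSON list of rows, 1 to 10 of them, each written [[dx, dy, dz], [rx, ry, rz]]: dx, dy, dz in units of 100 mm, then a rotation vector rx, ry, rz in units of 0.1 rad; each row shifts and turns the commanded pose from where the row before left it, along the tool's axes as they then stand; what a row does not reach is not made up. A row lasts 1/10 s, in which the tool goes at most 50 mm and 0.15 rad, less where a joint would pass 70% of its speed; a pose out of reach is approached as far as the arm can. OPENING is the opening from 0.0 (shut) to 1.0 (fully open), set as the command begins (- or left out keeps the last). The fingers move at their own pace and stop on an object; FORCE is the grip in N (left out, the last holds). Time passes only in rows, so rows that do not move let the fingers close. It prints the time, the measured TCP pose, the force, the opening and the grip force at its end. Input that does not fit is refused with a message, and nothing moves.
- manip.observe(): the state, without advancing time (a new reading comes with each control period).
- manip.capture(name): name is "scene" or "side" or "wrist"; returns the picture (384x512x3 uint8, red, green, blue); there is no depth.
- manip.camera_info(name): a dict with "fov_y" (degrees; the focal length in pixels is half the picture's height over the tangent of half this angle, whatever the lens; pixels are square), "cx", "cy" (the principal point, pixels), "origin" and "orientation" of the camera in the world. Camera axes: x right, y up, looking along -z (the intrinsics and any distortion apply to the point x, -y, -z); pixel columns grow to the right and rows downward; lengths in mm; the calibration is good to about 2 mm. A picture is of the moment at which its call begins: read the wrist's pose just before it. camera_info takes no time and is no camera call; for the wrist camera it gives the pose at the moment of the call.
- manip.sign_off(): hands the job in; it is judged then, once.
The state is a dict: "time_s": time; "qpos": joint angles; "joint_vel": joint speeds; "joint_torque": joint torques, N m; "eef_pos": TCP position; "tool_rot": TCP orientation; "force": force on the tool from outside, world axes, zero at the start; "wrist_torque": the same for the moment, N m; "opening": opening from 0.0 (shut) to 1.0 (fully open); "gripper_force": force on a finger pad.
Only numpy, scipy, OpenCV 4.12 (cv2) and the standard library are available. Lean on these libraries where they do the work, as an engineer would, in place of code of your own. Each camera call takes 0.05 s, during which the arm holds its last target. There are 200 camera calls.

## Working session

There is one attempt and no reset: what is moved stays moved. The work goes in short steps, Python scripts to look and compute and a shell command to move; the robot and the scene stay as the last step left them, time stands still between calls to the robot, and variables do not carry over. Pictures are saved under pics/ and viewed, at most 10 in all, crops included, and the job is handed in when it is done.

```bash
ls; mkdir -p pics; python3 - <<'E'
from plant import manip
import cv2
for n in ("scene","side","wrist"):
    print(n,manip.camera_info(n))
    im=manip.capture(n); cv2.imwrite(f"pics/{n}0.png",im[:,:,::-1])
a=[cv2.imread(f"pics/{n}0.png") for n in("scene","side","wrist")]
print(manip.observe())
E
```

```text
pics
plant.py
steer.py
scene {'fov_y': 56.200316978066475, 'cx': 257.83219275995043, 'cy': 197.47322775309584, 'origin': array([763.47573392, 782.84759629, 796.74783221]), 'orientation': array([ 0.84964598, -0.01025007,  2.97022215])}
side {'fov_y': 52.468930690645486, 'cx': 257.6416342487555, 'cy': 194.21177227096996, 'origin': array([  327.2079406 , -1213.51671551,   555.20130344]), 'orientation': array([ 1.18855952,  0.02343104, -0.25125074])}
wrist {'fov_y': 67.37218276348196, 'cx': 255.20252908448168, 'cy': 191.37894766976163, 'origin': array([164.88609794, 632.56065273, 372.13644628]), 'orientation': array([-0.28724709,  0.00243223,  1.20677294])}
{'time_s': 0.15, 'qpos': array([ 1.12338689e+00,  1.24353535e-01,  1.65137249e+00, -3.17555687e-05,
        1.36748693e+00, -8.26100528e-02]), 'joint_vel': array([-0.0008225 , -0.00289942, -0.00445768,  0.00072288,  0.00048892,
       -0.00217874]), 'joint_torque': array([ 5.17218759e-04, -4.24229693e+01, -3.66012740e+01, -6.31662965e-05,
        4.58532013e-03, -9.87587100e-06]), 'eef_pos': array([231.73713376, 606.79650149, 241.32932144]), 'tool_rot': array([-3.13997531e+00, -1.02715743e-04,  2.77679962e+00]), 'force': array([ 0.36872699, -0.53852804, -0.61551053]), 'wrist_torque': array([ 0.03123576, -0.06296285, -0.02289407]), 'gripper_force': 0.0, 'opening': 0.9998151338563075}
```

View pics/scene0.png

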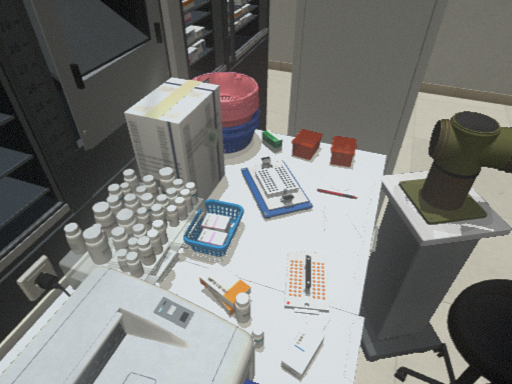

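View pics/side0.png

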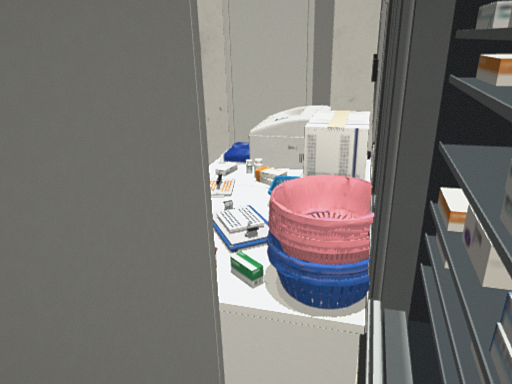

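The scene view shows the plate at about (307,281) with its black handle and orange caps, the filler at about (277,187), and bottles at (243,305) and (258,338). The side view shows the filler at about (240,225), partly hidden.

View pics/wrist0.png

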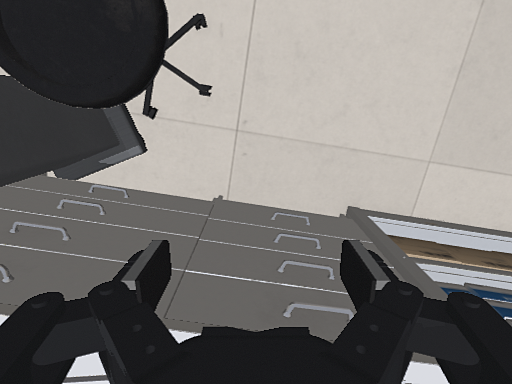

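```bash
cat > h.py <<'E'
import numpy as np, cv2
from scipy.spatial.transform import Rotation as R
from plant import manip
def ray(ci,u,v):
    f=192/np.tan(np.radians(ci['fov_y']/2))
    d=np.array([(u-ci['cx'])/f,-(v-ci['cy'])/f,-1.])
    return ci['origin'],R.from_euler('xyz',ci['orientation']).apply(d)
def plane(ci,u,v,z):
    o,d=ray(ci,u,v); return o+d*(z-o[2])/d[2]
def proj(ci,p):
    f=192/np.tan(np.radians(ci['fov_y']/2))
    c=R.from_euler('xyz',ci['orientation']).inv().apply(np.array(p,float)-ci['origin'])
    return np.stack([ci['cx']-f*c[...,0]/c[...,2],ci['cy']+f*c[...,1]/c[...,2]],-1)
def st():
    s=manip.observe(); print({k:np.round(s[k],3) for k in('time_s','eef_pos','tool_rot','qpos','force','wrist_torque','opening')})
E
python3 - <<'E'
from h import *
c=manip.camera_info('scene')
for n,u,v,z in[('plate',307,281,10),('handle a',308,256,46),('handle b',307,294,46),('filler',277,187,30),('fil near',310,208,20),('fil',268,216,20),('fil',242,169,20),('fil',286,160,20),('tall',243,318,0),('band',258,345,0)]: print(n,plane(c,u,v,z).round())
E
```

```text
plate [532. 250.  10.]
handle a [518. 197.  46.]
handle b [553. 311.  46.]
filler [ 535. -117.   30.]
fil near [450. -10.  20.]
fil [589.   4.  20.]
fil [ 635. -248.   20.]
fil [ 466. -278.   20.]
tall [712. 322.   0.]
band [688. 395.   0.]
```
Gripper at (232,607), outside table seemingly. Move above plate to look. Tool yaw 2.777; tool x axis... camera at the base side of TCP (offset toward -x,+y?? Camera (165,632) vs TCP (232,607): offset (-67,+25) = 71 mm, and 130 up). In tool frame: R = Rz(2.777)Rx(pi): tool x = (cos2.777, sin)=(-0.934,0.357); so camera at tool x +71. tool y = Rz*(0,-1,0) = (sin yaw, -cos yaw)=(0.357,0.934). tool z = down.

The wrist camera sees only the floor and drawers at the start, so I'll move above the plate.

Careful with the scale: shifts go in units of 100 mm and turns go in units of 0.1 rad. That gives: -41 mm is -0.41, -21 mm is -0.21.

```bash
python3 steer.py '[[[-0.41,-0.21,-0.06],[0,0,0]],[[-0.41,-0.21,-0.06],[0,0,0]],[[-0.41,-0.21,-0.06],[0,0,0]],[[-0.41,-0.21,-0.06],[0,0,0]],[[-0.41,-0.21,-0.06],[0,0,0]],[[-0.41,-0.21,-0.06],[0,0,0]],[[-0.41,-0.21,-0.06],[0,0,0]],[[-0.41,-0.21,-0.06],[0,0,0]],[[-0.41,-0.21,-0.06],[0,0,0]],[[-0.41,-0.21,-0.06],[0,0,0]]]'
python3 steer.py '[[[0,0,0],[0,0,1.5]],[[0,0,0],[0,0,1.5]],[[0,0,0],[0,0,1.5]],[[0,0,0],[0,0,1.5]],[[0,0,0],[0,0,1.5]],[[0,0,0],[0,0,1.5]],[[0,0,0],[0,0,1.5]],[[0,0,0],[0,0,1.5]],[[0,0,0],[0,0,1.5]],[[0,0,0],[0,0,1.5]]]'
python3 - <<'E'
from h import *
st(); c=manip.camera_info('wrist'); im=manip.capture('wrist'); cv2.imwrite('pics/w1.png',im[:,:,::-1]); np.save('w1.npy',c,allow_pickle=True); print(c)
E
```

```text
time_s: 1.15
eef_pos: [540.9, 263.1, 302.3]
tool_rot: [-3.142, -0.0, 2.777]
force: [0.3, 0.5, 0.7]
opening: 1.001
gripper_force: 0.0
time_s: 2.15
eef_pos: [539.8, 264.7, 301.9]
tool_rot: [-3.141, 0.001, 1.271]
force: [-0.2, -0.4, -0.0]
opening: 0.997
gripper_force: 0.0
{'time_s': np.float64(2.15), 'eef_pos': array([539.813, 264.669, 301.853]), 'tool_rot': array([-3.141e+00,  1.000e-03,  1.271e+00]), 'qpos': array([ 0.367, -0.013,  1.693, -0.   ,  1.462,  0.667]), 'force': array([-0.184, -0.351, -0.017]), 'wrist_torque': array([ 0.005, -0.019, -0.003]), 'opening': np.float64(0.997)}
{'fov_y': 67.37218276348196, 'cx': 255.20252908448168, 'cy': 191.37894766976163, 'origin': array([561.45455623, 333.35920226, 432.7324973 ]), 'orientation': array([-2.87839426e-01,  3.26380598e-05, -2.99414353e-01])}
```

View pics/w1.png

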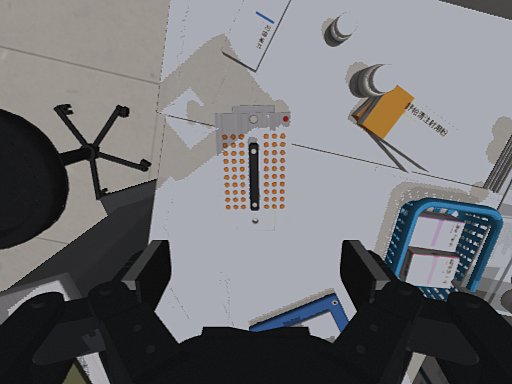

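The wrist view shows the plate with its red dot at (286,119), 11 mm hole near (253,119), 9 mm hole near (255,221), handle from (254,145) to (255,208), and the orange caps. The filler is just visible at the bottom. Next I'll measure the plate and check which end of the filler has the thick pin.

In the tool's units: -35 mm is -0.35, 4 mm is 0.04, -0.04 rad is -0.4.

```bash
python3 - <<'E'
from h import *
c=np.load('w1.npy',allow_pickle=True).item(); im=cv2.imread('pics/w1.png')
roi=np.zeros(im.shape[:2],np.uint8); roi[100:235,205:300]=1
hsv=cv2.cvtColor(im,cv2.COLOR_BGR2HSV)
cap=((hsv[...,0]>5)&(hsv[...,0]<20)&(hsv[...,1]>120)&(roi>0)).astype(np.uint8)
red=(((hsv[...,0]<4)|(hsv[...,0]>172))&(hsv[...,1]>120)&(roi>0)).astype(np.uint8)
blk=((hsv[...,2]<60)&(roi>0)).astype(np.uint8)
v,u=np.nonzero(cap); P=np.array([plane(c,a,b,11) for a,b in zip(u,v)])[:,:2].astype(np.float32)
r=cv2.minAreaRect(P); print('caps',r, 'mean',P.mean(0))
v,u=np.nonzero(red); print('red',u.mean(),v.mean(),plane(c,u.mean(),v.mean(),10))
v,u=np.nonzero(blk); P=np.array([plane(c,a,b,46.5) for a,b in zip(u,v)])[:,:2].astype(np.float32)
print('handle',len(u),cv2.minAreaRect(P),P.mean(0))
for n,a,b in(('H11',253.5,119),('H9',255,221)): print(n,plane(c,a,b,10))
E
cat > crop.py <<'E'
import sys,cv2
f,x,y,w,h,k,o=sys.argv[1],*map(int,sys.argv[2:7]),sys.argv[7]
cv2.imwrite(o,cv2.resize(cv2.imread(f)[y:y+h,x:x+w],None,fx=k,fy=k,interpolation=cv2.INTER_CUBIC))
E
python3 steer.py '[[[-0.35,0.04,0],[0,0,-0.4]],[[-0.35,0.04,0],[0,0,-0.4]],[[-0.35,0.04,0],[0,0,-0.4]],[[-0.35,0.04,0],[0,0,-0.4]],[[-0.35,0.04,0],[0,0,-0.4]],[[-0.35,0.04,0],[0,0,-0.4]],[[-0.35,0.04,0],[0,0,-0.4]],[[-0.35,0.04,0],[0,0,0]],[[-0.35,0.04,0],[0,0,0]]]'
python3 - <<'E'
from h import *
st(); c=manip.camera_info('wrist'); im=manip.capture('wrist'); cv2.imwrite('pics/w2.png',im[:,:,::-1]); np.save('w2.npy',c,allow_pickle=True); print(c)
E
```

```text
caps ((531.4912109375, 242.90499877929688), (114.42593383789062, 90.25202941894531), 73.80230712890625) mean [531.7195  245.42445]
red 285.1818181818182 118.27272727272727 [597.31999935 304.89862398  10.        ]
handle 526 ((528.8743896484375, 234.82754516601562), (113.45269775390625, 11.624151229858398), 74.2541275024414) [531.9103  245.44923]
H11 [553.92651837 317.24210441  10.        ]
H9 [509.83579781 167.27369198  10.        ]
time_s: 3.1
eef_pos: [532.0, -52.1, 302.2]
tool_rot: [-3.142, -0.0, 1.56]
force: [0.6, 0.2, 0.1]
opening: 0.996
gripper_force: 0.0
{'time_s': np.float64(3.1), 'eef_pos': array([531.984, -52.114, 302.171]), 'tool_rot': array([-3.142, -0.   ,  1.56 ]), 'qpos': array([-0.198, -0.164,  1.834,  0.   ,  1.472, -0.187]), 'force': array([0.558, 0.159, 0.145]), 'wrist_torque': array([0.08 , 0.012, 0.01 ]), 'opening': np.float64(0.996)}
{'fov_y': 67.37218276348196, 'cx': 255.20252908448168, 'cy': 191.37894766976163, 'origin': array([533.06462133,  19.74348468, 433.13573637]), 'orientation': array([-0.28740666, -0.00040308, -0.01049176])}
```

View pics/w2.png

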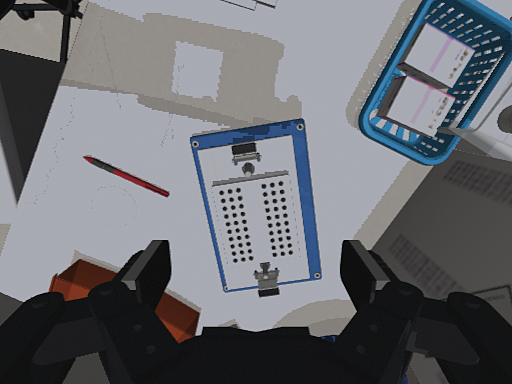

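The filler is in view: base corners near (195,138), (303,122), (321,277) and (226,291), with pins near (248,169) and (264,270). I'll zoom in to tell thick from thin and locate the tips.

```bash
python3 crop.py pics/w2.png 180 110 150 195 3 pics/w2c.png
```

```text
(no output)
```

View pics/w2c.png

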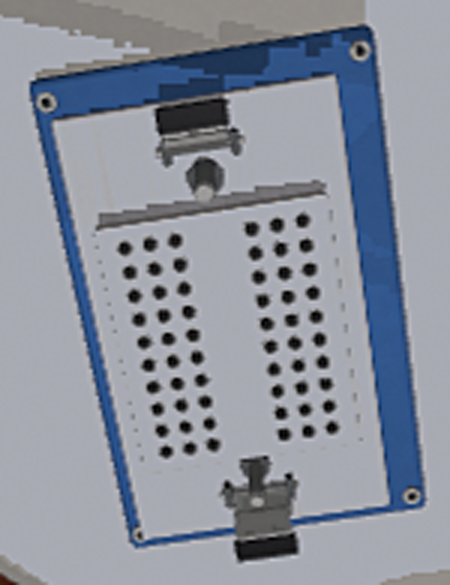

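```bash
python3 - <<'E'
from h import *
c=np.load('w2.npy',allow_pickle=True).item()
q=lambda x,y:(180+(x-1)/3,110+(y-1)/3)
a=plane(c,*q(205,190),64);b=plane(c,*q(257,501),64)
d=a-b;print('pins',a,b,(a+b)/2,np.linalg.norm(d),np.arctan2(d[1],d[0]))
# base screws
S=[plane(c,*q(*p),18) for p in((45,102),(360,50),(139,536),(411,496))]
S=np.array(S);print(S,S.mean(0)); d=(S[0]+S[1]-S[2]-S[3])/2;print(np.arctan2(d[1],d[0]),np.linalg.norm(d));d=(S[1]+S[3]-S[0]-S[2])/2;print(np.arctan2(d[1],d[0])+np.pi/2,np.linalg.norm(d))
# bed holes corners z=46
B=np.array([plane(c,*q(*p),46) for p in((124,248),(303,219),(166,451),(332,428))]);print(B.mean(0));d=(B[0]+B[1]-B[2]-B[3]);print(np.arctan2(d[1],d[0]))
# blue mask
im=cv2.imread('pics/w2.png');h=cv2.cvtColor(im,cv2.COLOR_BGR2HSV)
m=((h[...,0]>100)&(h[...,0]<125)&(h[...,1]>120)).astype(np.uint8);m[:, :180]=0;m[:,335:]=0;m[:110]=0;m[300:]=0
v,u=np.nonzero(m);P=np.array([plane(c,x,y,16)[:2] for x,y in zip(u,v)],np.float32);print(cv2.minAreaRect(P))
E
```

```text
pins [522.88611449 -64.12958873  64.        ] [ 545.53828752 -219.76567811   64.        ] [ 534.212201   -141.94763342   64.        ] 157.27591443423054 1.7153272294425068
[[ 445.97344796  -30.76924365   18.        ]
 [ 595.58991771   -8.06804319   18.        ]
 [ 481.44271384 -271.15747766   18.        ]
 [ 631.48810549 -247.38813238   18.        ]] [ 538.62354625 -139.34572422   18.        ]
1.7184856659478258 242.49401476969146
1.724647439098507 151.62185099850763
[ 533.88212732 -142.6297681    46.        ]
1.72082825411157
((538.8107299804688, -137.87301635742188), (164.15184020996094, 261.3041076660156), 8.59213638305664)
```

Tip spacing comes out at 157.3 mm (true value 156), so the fix is good. I'll go closer for thick vs thin and a finer fix.

In the tool's units: 25 mm is 0.25, -14 mm is -0.14.

```bash
python3 steer.py '[[[-0.14,0,0.25],[0,0,0]],[[-0.14,0,0.25],[0,0,0]],[[-0.14,0,0.25],[0,0,0]],[[-0.14,0,0.25],[0,0,0]],[[0,0,0],[0,0,0]]]'
python3 - <<'E'
from h import *
st(); c=manip.camera_info('wrist'); im=manip.capture('wrist'); cv2.imwrite('pics/w3.png',im[:,:,::-1]); np.save('w3.npy',c,allow_pickle=True)
p=proj(c,[[522.9,-64.1,64],[545.5,-219.8,64]]);print(p)
cv2.imwrite('pics/w3c.png',np.hstack([cv2.resize(im[int(v)-35:int(v)+35,int(u)-45:int(u)+45,::-1],None,fx=4,fy=4,interpolation=cv2.INTER_CUBIC) for u,v in p]))
E
```

```text
time_s: 3.65
eef_pos: [528.8, -106.9, 197.7]
tool_rot: [-3.133, -0.002, 1.557]
force: [-0.8, 0.9, -0.7]
opening: 1.0
gripper_force: 0.0
{'time_s': np.float64(3.65), 'eef_pos': array([ 528.824, -106.891,  197.69 ]), 'tool_rot': array([-3.133e+00, -2.000e-03,  1.557e+00]), 'qpos': array([-0.299, -0.084,  1.937, -0.   ,  1.296, -0.285]), 'force': array([-0.832,  0.894, -0.656]), 'wrist_torque': array([0.001, 0.024, 0.023]), 'opening': np.float64(1.0)}
[[248.7698322  139.92313153]
 [272.89516239 287.73924381]]
```

View pics/w3c.png

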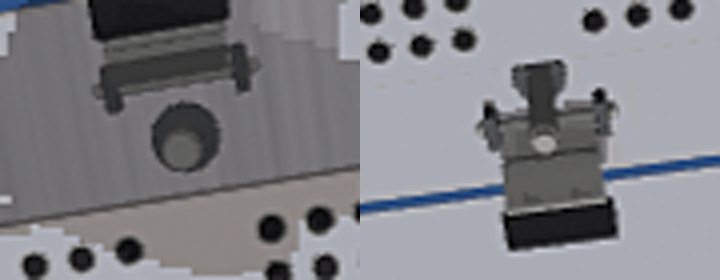

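Upper pin tip is at about (248.6,141.1) with a roughly 9.5 mm flat. The lower tip is at (272.6,287.6) and about 7 mm. So the thick pin is at the robot's left (+y) end, the same way the plate points.

```bash
python3 - <<'E'
from h import *
c=np.load('w3.npy',allow_pickle=True).item()
a=plane(c,248.6,141.1,64);b=plane(c,272.6,287.6,64);d=a-b
print(a,b,(a+b)/2,np.linalg.norm(d),np.arctan2(d[1],d[0]))
s=manip.observe(); y=s['tool_rot'][2]; print(s['eef_pos'],y)
tx=np.array([np.cos(y),np.sin(y)]);ty=np.array([np.sin(y),-np.cos(y)])
t=np.array([531.9,243.3])-s['eef_pos'][:2];print(t@tx,t@ty, 'dyaw',1.286-y)
E
```

```text
[522.72453585 -65.16026062  64.        ] [ 545.18612065 -219.62675556   64.        ] [ 533.95532825 -142.39350809   64.        ] 156.091065895743 1.7151981608872933
[ 530.11968866 -106.55070655  200.22096686] 1.5569966454425896
349.84196278114337 -3.047533214601639 dyaw -0.2709966454425896
```

```bash
python3 steer.py '[[[0.44,0,0],[0,0,0]],[[0.44,0,0],[0,0,0]],[[0.44,0,0],[0,0,0]],[[0.44,0,0],[0,0,0]],[[0.44,0,0],[0,0,0]],[[0.44,0,0],[0,0,0]],[[0.44,0,0],[0,0,0]],[[0.42,-0.03,0],[0,0,0]],[[0,0,0.2],[0,0,1.35]],[[0,0,0.2],[0,0,1.35]]]'
python3 steer.py '[[[0,0,0],[0,0,0]],[[0,0,0],[0,0,0]]]'
python3 - <<'E'
from h import *
st(); c=manip.camera_info('wrist'); im=manip.capture('wrist')[:,:,::-1]; cv2.imwrite('pics/w4.png',im); np.save('w4.npy',c,allow_pickle=True)
cen=np.array([531.9,243.3]);yd=np.array([np.cos(1.285),np.sin(1.285)]);xd=np.array([yd[1],-yd[0]])
for n,o,z in(('H11',78*yd,10),('H9',-78*yd,10),('b+',48*yd,46.5),('b-',-48*yd,46.5)): print(n,proj(c,np.append(cen+o,z)))
E

```

```text
time_s: 4.7
eef_pos: [534.3, 246.5, 165.3]
tool_rot: [3.137, -0.003, 1.286]
force: [0.0, 0.3, -0.1]
opening: 1.0
gripper_force: 0.0
time_s: 4.9
eef_pos: [533.6, 244.0, 163.8]
tool_rot: [3.141, -0.001, 1.291]
force: [-0.6, 0.3, 0.8]
opening: 1.002
gripper_force: 0.0
{'time_s': np.float64(4.9), 'eef_pos': array([533.614, 244.025, 163.755]), 'tool_rot': array([ 3.141e+00, -1.000e-03,  1.291e+00]), 'qpos': array([0.337, 0.047, 1.868, 0.   , 1.225, 0.617]), 'force': array([-0.619,  0.274,  0.847]), 'wrist_torque': array([ 0.015, -0.031,  0.021]), 'opening': np.float64(1.002)}
H11 [253.50183574 101.00986697]
H9 [252.8148665  250.08804413]
b+ [253.15820587 137.14221832]
b- [252.70217074 239.93312148]
```

View pics/w4.png

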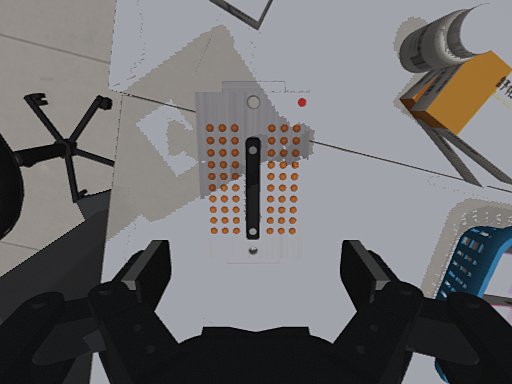

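The view matches the predictions to about 1 px (H11 at (253.5,102), H9 at (253,250), handle from row 137 to 239). I'll descend and grip.

In the tool's units: 25 mm is 0.25, 20 mm is 0.2.

```bash
python3 steer.py '[[[-0.015,-0.015,0.25],[0,0,0]],[[0,0,0.25],[0,0,0]],[[0,0,0.25],[0,0,0]],[[0,0,0.25],[0,0,0]],[[0,0,0.2],[0,0,0]],[[0,0,0.12],[0,0,0]],[[0,0,0],[0,0,0]],[[0,0,0],[0,0,0]]]'
```

```text
time_s: 5.75
eef_pos: [532.6, 242.5, 31.8]
tool_rot: [3.14, -0.001, 1.287]
force: [0.4, 0.3, 0.8]
opening: 1.001
gripper_force: 0.0
```

In the tool's units: -25 mm is -0.25, -20 mm is -0.2.

```bash
python3 steer.py '[[[0,0,0],[0,0,0]],[[0,0,0],[0,0,0]],[[0,0,0],[0,0,0]],[[0,0,0],[0,0,0]],[[0,0,0],[0,0,0]],[[0,0,0],[0,0,0]],[[0,0,0],[0,0,0]],[[0,0,0],[0,0,0]]]' 0.0 100
python3 steer.py '[[[0,0,-0.1],[0,0,0]],[[0,0,-0.2],[0,0,0]],[[0,0,-0.25],[0,0,0]],[[0,0,-0.25],[0,0,0]],[[0,0,-0.2],[0,0,0]],[[0,0,0],[0,0,0]],[[0,0,0],[0,0,0]]]'
python3 - <<'E'
from h import *
st(); c=manip.camera_info('wrist'); im=manip.capture('wrist')[:,:,::-1]; cv2.imwrite('pics/w5.png',im); np.save('w5.npy',c,allow_pickle=True)
E
```

```text
time_s: 6.55
eef_pos: [531.6, 242.4, 30.8]
tool_rot: [3.141, -0.0, 1.287]
force: [-2.4, -0.5, 4.8]
opening: 0.131
gripper_force: 98.2
time_s: 7.25
eef_pos: [531.0, 242.1, 129.5]
tool_rot: [-3.141, 0.001, 1.287]
force: [-0.8, -0.7, -3.9]
opening: 0.133
gripper_force: 98.0
{'time_s': np.float64(7.25), 'eef_pos': array([531.014, 242.055, 129.533]), 'tool_rot': array([-3.141e+00,  1.000e-03,  1.287e+00]), 'qpos': array([ 0.336,  0.076,  1.899, -0.   ,  1.167,  0.62 ]), 'force': array([-0.834, -0.684, -3.903]), 'wrist_torque': array([ 0.007,  0.042, -0.026]), 'opening': np.float64(0.133)}
```

View pics/w5.png

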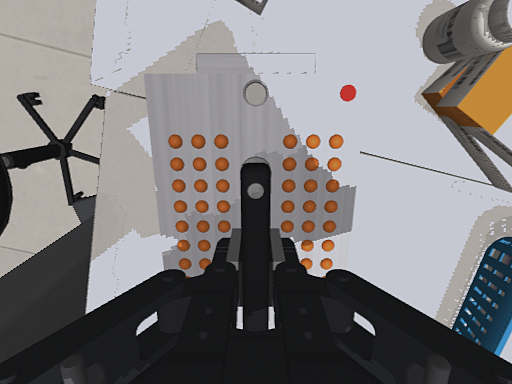

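The plate is held: 11 mm hole at (256,94), red dot at (348,93). Now to measure its position in the tool frame.

```bash
python3 - <<'E'
from h import *
c=np.load('w5.npy',allow_pickle=True).item(); e=np.array([531.014,242.055,129.533]);yaw=1.287
tx=np.array([np.cos(yaw),np.sin(yaw)]);ty=np.array([np.sin(yaw),-np.cos(yaw)])
im=cv2.imread('pics/w5.png');g=cv2.cvtColor(im,cv2.COLOR_BGR2GRAY)
z=e[2]-31+10
cr=cv2.HoughCircles(cv2.medianBlur(g[70:120,230:285],3),cv2.HOUGH_GRADIENT,1,30,param1=60,param2=10,minRadius=8,maxRadius=16);print(cr+[[[230,70,0]]])
def T(u,v,z): p=plane(c,u,v,z)[:2]-e[:2]; return p@tx,p@ty
print('hole tool xy',T(256,94,z))
h=cv2.cvtColor(im,cv2.COLOR_BGR2HSV);m=((h[...,0]>4)&(h[...,0]<18)&(h[...,1]>130)).astype(np.uint8);m[:120]=0;m[275:]=0;m[:,:160]=0;m[:,360:]=0
n,l,s,ct=cv2.connectedComponentsWithStats(m)
for i in range(1,n):
    if s[i,4]>60 and s[i,2]<18 and s[i,3]<18: print(ct[i].round(1),np.round(T(*ct[i],z+1.5),1))
s=manip.observe(); 
E
```

```text
[[[255.5  93.5  13. ]]]
hole tool xy (np.float64(77.8138939045373), np.float64(0.7678305029410168))
[175. 141.] [ 54.6 -41.2]
[197.9 141. ] [ 54.6 -29.3]
[220.9 141. ] [ 54.7 -17.4]
[289.7 141. ] [54.7 18.3]
[312.6 141. ] [54.7 30.1]
[335.6 141.1] [54.7 42. ]
[176.6 163.8] [ 42.7 -41.2]
[199.1 163.8] [ 42.7 -29.3]
[221.5 163.8] [ 42.7 -17.5]
[288.9 163.8] [42.7 18.2]
[311.4 163.8] [42.7 30.1]
[333.9 163.9] [42.7 42.1]
[288.1 185.4] [30.9 18.2]
[178.3 185.3] [ 30.9 -41.2]
[200.3 185.4] [ 30.8 -29.3]
[222.3 185.4] [ 30.8 -17.4]
[310.1 185.4] [30.9 30.1]
[332.2 185.5] [30.8 42.1]
[179.9 206.1] [ 19.  -41.2]
[201.5 206.2] [ 18.9 -29.3]
[223.  206.1] [ 19.  -17.4]
[287.5 206.2] [18.9 18.3]
[309.  206.1] [19.  30.1]
[330.5 206.2] [19.  42.1]
[181.6 226. ] [  7.1 -41.2]
[202.6 226. ] [  7.1 -29.3]
[223.6 226. ] [  7.1 -17.4]
[286.8 226. ] [ 7.1 18.2]
[307.8 226. ] [ 7.1 30.1]
[328.8 226. ] [ 7.1 42. ]
[183. 245.] [ -4.8 -41.2]
[203.6 245.1] [ -4.8 -29.3]
[306.8 245.1] [-4.8 30.2]
[327.5 245. ] [-4.8 42.1]
[184.5 263.3] [-16.7 -41.1]
[204.3 263. ] [-16.5 -29.5]
[306.2 263. ] [-16.4  30.4]
[326.  263.4] [-16.7  42. ]
```

In the tool's units: -37 mm is -0.37, 11 mm is 0.11.

```bash
python3 steer.py '[[[-0.2,0.06,0],[0,0,0]],[[-0.37,0.11,0],[0,0,0]],[[-0.4,0.12,0],[0,0,0]],[[-0.43,0.13,0],[0,0,0]],[[-0.43,0.13,0],[0,0,0]],[[-0.43,0.13,0],[0,0,0]],[[-0.43,0.13,0],[0,0,0]],[[-0.41,0.12,0],[0,0,0]],[[-0.38,0.11,0],[0,0,0]],[[-0.2,0.06,0],[0,0,0]]]'
python3 steer.py '[[[0,0,0],[0,0,-1.1]],[[0,0,0],[0,0,-1.1]],[[0,0,0],[0,0,-1.1]],[[0,0,0],[0,0,-1]],[[0,0,0],[0,0,0]],[[0,0,0],[0,0,0]],[[0,0,0],[0,0,0]]]'
cat > d.py <<'E'
from h import *
S=[manip.observe() for _ in range(1)][0]; y=S['tool_rot'][2]
tx=np.array([np.cos(y),np.sin(y)]);ty=np.array([np.sin(y),-np.cos(y)])
t=np.array([533.5,-142.3])-S['eef_pos'][:2];print('to go',(t@tx).round(2),(t@ty).round(2),'rz',-(1.717-y)); st()
E
python3 d.py
```

```text
time_s: 8.3
eef_pos: [532.4, -144.3, 128.0]
tool_rot: [-3.138, 0.0, 1.284]
force: [1.0, 0.3, -3.7]
opening: 0.136
gripper_force: 97.9
time_s: 9.0
eef_pos: [533.5, -141.6, 129.4]
tool_rot: [-3.14, -0.001, 1.715]
force: [-0.4, 0.6, -3.3]
opening: 0.129
gripper_force: 97.9
to go -0.7 -0.11 rz -0.0015235918385880787
{'time_s': np.float64(9.0), 'eef_pos': array([ 533.513, -141.595,  129.424]), 'tool_rot': array([-3.140e+00, -1.000e-03,  1.715e+00]), 'qpos': array([-0.357,  0.008,  1.97 , -0.   ,  1.165, -0.501]), 'force': array([-0.416,  0.587, -3.308]), 'wrist_torque': array([-0.033,  0.025,  0.018]), 'opening': np.float64(0.129)}
```

In the tool's units: 7 mm is 0.07, 2 mm is 0.02.

```bash
python3 steer.py '[[[-0.006,0,0.1],[0,0,0]],[[0,0,0.1],[0,0,0]],[[0,0,0.07],[0,0,0]],[[0,0,0.02],[0,0,0]],[[0,0,0.01],[0,0,0]],[[0,0,0.01],[0,0,0]],[[0,0,0.01],[0,0,0]],[[0,0,0.01],[0,0,0]],[[0,0,0],[0,0,0]],[[0,0,0],[0,0,0]]]'; python3 d.py
```

```text
time_s: 10.0
eef_pos: [534.1, -142.4, 97.5]
tool_rot: [3.141, 0.0, 1.717]
force: [0.8, -0.3, -3.8]
opening: 0.134
gripper_force: 97.8
to go 0.22 -0.6 rz -0.0002179576811847106
{'time_s': np.float64(10.0), 'eef_pos': array([ 534.129, -142.429,   97.465]), 'tool_rot': array([3.141, 0.   , 1.717]), 'qpos': array([-0.358,  0.047,  1.989, -0.   ,  1.105, -0.504]), 'force': array([ 0.792, -0.29 , -3.823]), 'wrist_torque': array([ 0.017, -0.014, -0.018]), 'opening': np.float64(0.134)}
```

```bash
for i in 1 2 3; do :; done; python3 steer.py '[[[0,-0.003,0.01],[0,0,0]],[[0,0,0.01],[0,0,0]],[[0,0,0.01],[0,0,0]],[[0,0,0],[0,0,0]]]'; python3 steer.py '[[[0,0,0.01],[0,0,0]],[[0,0,0.01],[0,0,0]],[[0,0,0],[0,0,0]]]';python3 d.py
```

```text
time_s: 10.4
eef_pos: [533.6, -142.4, 94.0]
tool_rot: [-3.141, -0.0, 1.717]
force: [-1.0, -1.0, -3.3]
opening: 0.132
gripper_force: 97.8
time_s: 10.7
eef_pos: [533.6, -142.4, 92.1]
tool_rot: [-3.141, -0.0, 1.717]
force: [-0.2, 0.4, -3.4]
opening: 0.132
gripper_force: 97.8
to go 0.1 -0.12 rz -0.0002359533787918977
{'time_s': np.float64(10.7), 'eef_pos': array([ 533.634, -142.38 ,   92.087]), 'tool_rot': array([-3.141, -0.   ,  1.717]), 'qpos': array([-0.358,  0.053,  1.993,  0.   ,  1.096, -0.504]), 'force': array([-0.183,  0.361, -3.359]), 'wrist_torque': array([-0.041,  0.011, -0.004]), 'opening': np.float64(0.132)}
```

No contact with the underside about 3 mm below the pin tips, so the pins look to be entering. Continuing gently.

In the tool's units: 1 mm is 0.01.

```bash
python3 steer.py '[[[0,0,0.01],[0,0,0]],[[0,0,0.01],[0,0,0]],[[0,0,0],[0,0,0]]]'; python3 steer.py '[[[0,0,0.01],[0,0,0]],[[0,0,0.01],[0,0,0]],[[0,0,0],[0,0,0]]]';python3 d.py
```

```text
time_s: 11.0
eef_pos: [533.7, -142.5, 90.2]
tool_rot: [-3.141, -0.0, 1.717]
force: [0.2, -0.5, -4.4]
opening: 0.132
gripper_force: 97.8
time_s: 11.3
eef_pos: [533.7, -142.6, 88.2]
tool_rot: [-3.141, 0.0, 1.717]
force: [-1.8, -1.2, -4.4]
opening: 0.136
gripper_force: 98.0
to go 0.29 -0.11 rz -0.00011126817160089786
{'time_s': np.float64(11.3), 'eef_pos': array([ 533.65 , -142.571,   88.21 ]), 'tool_rot': array([-3.141,  0.   ,  1.717]), 'qpos': array([-0.358,  0.058,  1.995, -0.   ,  1.088, -0.504]), 'force': array([-1.799, -1.237, -4.356]), 'wrist_torque': array([-0.225,  0.122,  0.092]), 'opening': np.float64(0.136)}
```

```bash
python3 steer.py '[[[0,0,0.01],[0,0,0]],[[0,0,0.01],[0,0,0]],[[0,0,0.01],[0,0,0]],[[0,0,0],[0,0,0]]]'; python3 steer.py '[[[0,0,0.01],[0,0,0]],[[0,0,0.01],[0,0,0]],[[0,0,0.01],[0,0,0]],[[0,0,0],[0,0,0]]]';python3 steer.py '[[[0,0,0.01],[0,0,0]],[[0,0,0.01],[0,0,0]],[[0,0,0],[0,0,0]]]';python3 d.py
```

```text
time_s: 11.7
eef_pos: [533.7, -142.6, 85.2]
tool_rot: [-3.141, 0.0, 1.717]
force: [-0.8, -2.0, -2.6]
opening: 0.13
gripper_force: 98.1
time_s: 12.1
eef_pos: [534.1, -142.6, 82.6]
tool_rot: [3.141, 0.0, 1.717]
force: [-1.2, -2.7, -1.1]
opening: 0.129
gripper_force: 98.5
time_s: 12.4
eef_pos: [534.1, -142.5, 80.6]
tool_rot: [3.141, 0.0, 1.717]
force: [-1.2, -2.1, 2.2]
opening: 0.133
gripper_force: 98.6
to go 0.33 -0.59 rz -0.00019876048708677985
{'time_s': np.float64(12.4), 'eef_pos': array([ 534.13 , -142.541,   80.617]), 'tool_rot': array([3.141, 0.   , 1.717]), 'qpos': array([-0.358,  0.069,  1.999,  0.   ,  1.073, -0.504]), 'force': array([-1.178, -2.13 ,  2.162]), 'wrist_torque': array([-0.321,  0.244,  0.131]), 'opening': np.float64(0.133)}
```

```bash
python3 steer.py '[[[0,0,0.01],[0,0,0]],[[0,0,0.01],[0,0,0]],[[0,0,0.01],[0,0,0]],[[0,0,0],[0,0,0]]]'; python3 steer.py '[[[0,0,0.01],[0,0,0]],[[0,0,0.01],[0,0,0]],[[0,0,0],[0,0,0]]]';python3 steer.py '[[[0,0,0.01],[0,0,0]],[[0,0,0.01],[0,0,0]],[[0,0,0],[0,0,0]],[[0,0,0],[0,0,0]]]';python3 d.py
```

```text
time_s: 12.8
eef_pos: [534.2, -142.5, 77.5]
tool_rot: [3.14, 0.0, 1.717]
force: [0.2, -1.9, 2.7]
opening: 0.132
gripper_force: 98.8
time_s: 13.1
eef_pos: [534.8, -142.3, 76.7]
tool_rot: [3.139, -0.0, 1.717]
force: [-1.8, 1.3, 7.6]
opening: 0.133
gripper_force: 99.7
time_s: 13.5
eef_pos: [535.1, -142.2, 75.1]
tool_rot: [3.139, 0.0, 1.717]
force: [-2.0, 2.1, 8.8]
opening: 0.131
gripper_force: 99.9
to go 0.15 -1.58 rz -0.0002916029564843381
{'time_s': np.float64(13.5), 'eef_pos': array([ 535.082, -142.219,   75.092]), 'tool_rot': array([3.139, 0.   , 1.717]), 'qpos': array([-3.570e-01,  7.700e-02,  2.000e+00,  1.000e-03,  1.062e+00,
       -5.040e-01]), 'force': array([-2.008,  2.137,  8.823]), 'wrist_torque': array([0.204, 0.347, 0.062]), 'opening': np.float64(0.131)}
```

In the tool's units: 1 mm is 0.01.

```bash
python3 steer.py '[[[0,0,0.01],[0,0,0]],[[0,0,0.01],[0,0,0]],[[0,0,0],[0,0,0]]]';python3 steer.py '[[[0,0,0.01],[0,0,0]],[[0,0,0.01],[0,0,0]],[[0,0,0],[0,0,0]]]';python3 d.py
```

```text
time_s: 13.8
eef_pos: [535.4, -142.3, 73.5]
tool_rot: [3.138, 0.0, 1.717]
force: [-1.4, 2.0, 10.9]
opening: 0.135
gripper_force: 100.1
time_s: 14.1
eef_pos: [535.6, -142.4, 71.8]
tool_rot: [3.138, 0.001, 1.717]
force: [-1.7, 1.3, 11.0]
opening: 0.131
gripper_force: 100.2
to go 0.39 -2.07 rz -0.0002541084087357426
{'time_s': np.float64(14.1), 'eef_pos': array([ 535.607, -142.383,   71.76 ]), 'tool_rot': array([3.138e+00, 1.000e-03, 1.717e+00]), 'qpos': array([-3.570e-01,  8.200e-02,  2.001e+00,  1.000e-03,  1.054e+00,
       -5.040e-01]), 'force': array([-1.739,  1.295, 10.961]), 'wrist_torque': array([0.165, 0.372, 0.057]), 'opening': np.float64(0.131)}
```

```bash
python3 steer.py '[[[0,0,0.01],[0,0,0]],[[0,0,0.01],[0,0,0]],[[0,0,0],[0,0,0]]]';python3 steer.py '[[[0,0,0.01],[0,0,0]],[[0,0,0],[0,0,0]],[[0,0,0],[0,0,0]]]';python3 d.py
```

```text
time_s: 14.4
eef_pos: [535.8, -142.5, 69.9]
tool_rot: [3.137, 0.001, 1.717]
force: [-1.3, 0.5, 11.7]
opening: 0.135
gripper_force: 100.1
time_s: 14.7
eef_pos: [535.8, -142.5, 68.9]
tool_rot: [3.137, 0.001, 1.717]
force: [-0.9, 2.4, 10.9]
opening: 0.134
gripper_force: 100.2
to go 0.51 -2.29 rz -0.00031903299138935637
{'time_s': np.float64(14.7), 'eef_pos': array([ 535.84 , -142.474,   68.929]), 'tool_rot': array([3.137e+00, 1.000e-03, 1.717e+00]), 'qpos': array([-3.570e-01,  8.600e-02,  2.002e+00,  1.000e-03,  1.048e+00,
       -5.040e-01]), 'force': array([-0.91 ,  2.36 , 10.902]), 'wrist_torque': array([0.112, 0.312, 0.086]), 'opening': np.float64(0.134)}
```

```bash
python3 - <<'E'
from h import *
im=manip.capture('wrist')[:,:,::-1]; cv2.imwrite('pics/w6.png',im)
def caps(im):
    h=cv2.cvtColor(im,cv2.COLOR_BGR2HSV);m=((h[...,0]>4)&(h[...,0]<18)&(h[...,1]>130)).astype(np.uint8);m[:110]=0;m[275:]=0;m[:,:150]=0;m[:,370:]=0
    n,l,s,ct=cv2.connectedComponentsWithStats(m)
    return np.array([ct[i] for i in range(1,n) if s[i,4]>60 and s[i,2]<20 and s[i,3]<20])
A=caps(cv2.imread('pics/w5.png'));B=caps(im)
for a in A[[0,5,6,11,12,17,18,23,24]]: print(a.round(1),B[np.argmin(np.linalg.norm(B-a,axis=1))].round(1))
cv2.imwrite('pics/w6c.png',cv2.resize(im[20:290,130:380],None,fx=2,fy=2,interpolation=cv2.INTER_CUBIC))
E
```

```text
[175. 141.] [174.2 141.4]
[335.6 141.1] [335.  140.9]
[176.6 163.8] [176.1 164. ]
[333.9 163.9] [333.3 163.6]
[288.1 185.4] [287.7 185.4]
[332.2 185.5] [331.6 185.2]
[179.9 206.1] [179.5 206.4]
[330.5 206.2] [330.1 205.9]
[181.6 226. ] [181.3 226.5]
```

View pics/w6c.png

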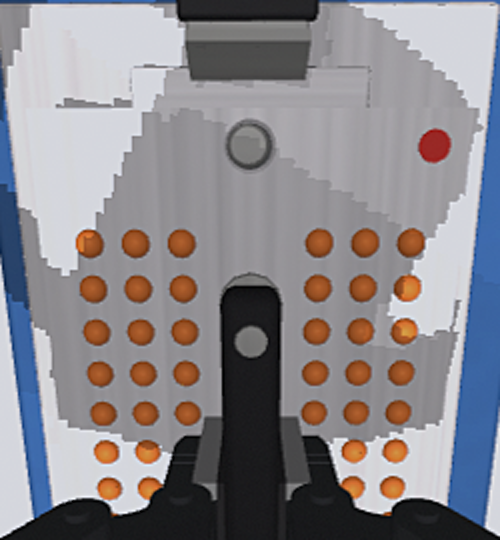

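The pin fills the 11 mm hole at crop (249,145), the hook nose sits over the near tongue at crop (249,55), and the plate hasn't slipped in the grip. The underside is at about 38 mm, past the catches. I'll ease up to check that the catches hold.

```bash
python3 steer.py '[[[0,0,-0.01],[0,0,0]],[[0,0,-0.01],[0,0,0]],[[0,0,0],[0,0,0]]]';python3 steer.py '[[[0,0,-0.01],[0,0,0]],[[0,0,-0.005],[0,0,0]],[[0,0,0],[0,0,0]]]';python3 d.py
```

```text
time_s: 15.05
eef_pos: [535.8, -142.4, 70.2]
tool_rot: [3.137, 0.001, 1.717]
force: [1.2, 1.4, 8.6]
opening: 0.136
gripper_force: 99.4
time_s: 15.35
eef_pos: [535.5, -142.5, 71.2]
tool_rot: [3.138, 0.001, 1.717]
force: [2.0, 0.9, 6.5]
opening: 0.132
gripper_force: 99.4
to go 0.45 -1.97 rz -0.00023154789250101615
{'time_s': np.float64(15.35), 'eef_pos': array([ 535.517, -142.456,   71.228]), 'tool_rot': array([3.138e+00, 1.000e-03, 1.717e+00]), 'qpos': array([-3.570e-01,  8.300e-02,  2.002e+00,  1.000e-03,  1.053e+00,
       -5.040e-01]), 'force': array([1.985, 0.944, 6.472]), 'wrist_torque': array([-0.035, -0.241,  0.103]), 'opening': np.float64(0.132)}
```

```bash
python3 steer.py '[[[0,0,-0.01],[0,0,0]],[[0,0,0],[0,0,0]],[[0,0,0],[0,0,0]]]';python3 steer.py '[[[0,0,-0.01],[0,0,0]],[[0,0,0],[0,0,0]],[[0,0,0],[0,0,0]]]';python3 d.py
```

```text
time_s: 15.65
eef_pos: [534.4, -142.6, 71.3]
tool_rot: [3.14, 0.001, 1.717]
force: [2.2, -1.2, 4.9]
opening: 0.136
gripper_force: 99.1
time_s: 15.95
eef_pos: [533.4, -142.4, 71.3]
tool_rot: [-3.141, -0.0, 1.717]
force: [1.3, -1.9, 0.5]
opening: 0.131
gripper_force: 98.6
to go 0.1 0.13 rz -0.00024228905966183767
{'time_s': np.float64(15.95), 'eef_pos': array([ 533.385, -142.413,   71.327]), 'tool_rot': array([-3.141, -0.   ,  1.717]), 'qpos': array([-0.358,  0.081,  2.004, -0.   ,  1.058, -0.504]), 'force': array([ 1.328, -1.907,  0.518]), 'wrist_torque': array([-0.363, -0.308,  0.105]), 'opening': np.float64(0.131)}
```

The height stays at 71.3 mm while the upward pull grows, so both ends are latched. Letting go.

In the tool's units: 0.5 mm is 0.005.

```bash
python3 steer.py '[[[0,0,0.005],[0,0,0]],[[0,0,0],[0,0,0]],[[0,0,0],[0,0,0]],[[0,0,0],[0,0,0]],[[0,0,0],[0,0,0]],[[0,0,0],[0,0,0]]]' 0.6; python3 steer.py '[[[0,0,-0.1],[0,0,0]],[[0,0,-0.2],[0,0,0]],[[0,0,-0.3],[0,0,0]],[[0,0,-0.3],[0,0,0]],[[0,0,-0.3],[0,0,0]],[[0,0,-0.1],[0,0,0]],[[0,0,0],[0,0,0]],[[0,0,0],[0,0,0]]]'
python3 - <<'E'
from h import *
st(); c=manip.camera_info('wrist'); im=manip.capture('wrist')[:,:,::-1]; cv2.imwrite('pics/w7.png',im)
h=cv2.cvtColor(im,cv2.COLOR_BGR2HSV);m=((h[...,0]>4)&(h[...,0]<18)&(h[...,1]>130)).astype(np.uint8)
n,l,s,ct=cv2.connectedComponentsWithStats(m)
C=np.array([ct[i] for i in range(1,n) if 15<s[i,4]<300 and abs(s[i,2]-s[i,3])<4 and 180<ct[i][0]<330 and ct[i][1]<300])
P=np.array([plane(c,*p,52.5)[:2] for p in C]);print(len(P));r=cv2.minAreaRect(P.astype(np.float32));print(r)
D=np.sort(np.linalg.norm(P[:,None]-P[None],axis=2),1)[:,1];print('pitch',D.round(2))
E
```

```text
time_s: 16.55
eef_pos: [533.7, -142.4, 71.3]
tool_rot: [-3.141, -0.0, 1.717]
force: [0.7, 0.3, 0.7]
opening: 0.601
gripper_force: 0.0
time_s: 17.35
eef_pos: [533.2, -142.2, 200.1]
tool_rot: [-3.14, -0.001, 1.717]
force: [-0.1, 0.2, -0.7]
opening: 0.6
gripper_force: 0.0
{'time_s': np.float64(17.35), 'eef_pos': array([ 533.169, -142.222,  200.133]), 'tool_rot': array([-3.140e+00, -1.000e-03,  1.717e+00]), 'qpos': array([-0.358, -0.062,  1.912, -0.   ,  1.293, -0.504]), 'force': array([-0.105,  0.178, -0.734]), 'wrist_torque': array([-0.006, -0.033,  0.005]), 'opening': np.float64(0.6)}
60
((533.693115234375, -141.73362731933594), (83.55909729003906, 107.55229187011719), 8.55225658416748)
pitch [11.96 11.96 11.96 12.02 11.85 11.85 11.85 11.82 11.8  11.65 11.82 11.83
 11.85 11.76 11.76 11.65 11.78 11.83 11.94 11.88 11.88 11.92 11.78 11.8
 11.84 11.77 11.89 11.78 11.79 11.72 11.84 11.76 11.76 11.78 11.76 11.72
 11.89 11.81 11.9  11.82 11.82 11.93 11.73 11.73 11.82 11.79 11.81 11.68
 11.62 11.8  11.82 11.79 11.78 11.68 11.62 11.82 11.82 12.02 11.87 11.87]
```

The caps grid, taken at the latched height, measures 83.6 × 107.6 mm against the expected 83.2 × 107. So the plate is level and at the right height, and the gripper is clear.

```bash
python3 -c "
from plant import manip
print(manip.sign_off())"
```

```text
the job is handed in; nothing more can be done
None
```

The cap plate is on both guide pins and latched level under both spring catches, and the gripper has let go and is clear; I handed the job in at about 17 s.

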